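# Lock the terminal box cover with the blade key

## Robot

A 7-joint arm with a two-finger parallel gripper is mounted at the origin on a cart in front of the work surface, level with it; the furniture and walls round the work are solid. World frame = base frame: x ahead of the robot, y to its left, z up, the work surface at z = 0. Lengths are in m, angles in rad, forces in N, time in s.
With the tool pointing down it reaches from about 0.4 to 0.85 m from the base axis. Payload 10.4 kg.
Tool frame: the origin (TCP) lies at the very end of the fingers, on their centre line; the grasp point (between the pads) lies 19 mm behind it (manip.grip_depth is the distance from the TCP to the grasp point, in m); z points along the fingers, y is the direction in which the jaws open and shut (so a half turn about z gives the same grasp; the last joint's range is limited). The gripper opens to 85 mm and grips with 20 to 120 N. Pads are 22 mm wide; open, the fingers measure 114 mm over their backs; the gripper's body (76 mm by 85 mm) begins 54 mm behind the grasp point. The pads swing forward as they close: fully open they stand 13 mm farther back than shut.
Start: joints at [-0.023, 0.332, -0.065, 1.46, 0.022, 1.35, -0.088], TCP at [0.625, 0, 0.231] pointing down, gripper open.
Joint ranges: [-2.6, 2.6], [-0.5, 2.12], [-1.47, 1.34], [0.16, 2.42], [-1.27, 4.41], [0.06, 2.06], [-2.6, 2.6]. Speed limits (rad/s): [2.22, 2.22, 2.79, 2.79, 3.14, 3.14, 3.14].

## Interface

Orientations are given as a unit quaternion [x, y, z, w].
In Python, from workcell import manip gives the robot as it stands.
- The arm moves only by the tool step_arm, never from a script. Its argument "motion" is a list of rows, each a list of 6 numbers: the shift along the tool's x, y, z in mm, then the turn, a rotation vector about the tool's x, y, z in degrees. A call has 1 to 20 rows; each row shifts and turns the pose as measured when the row begins, along the tool's axes as they then stand; what a row does not reach is not made up. A row lasts 1/8 s, in which the tool goes at most 62.5 mm and 10.7 degrees, less where a joint would pass 70% of its speed; a pose out of reach is approached as far as the arm can. A call with a gripper value outside its range is refused whole. "jaw" is the finger opening in mm, from 0 to 85.4, set as the call begins (left out, the last holds). The fingers move at their own pace and stop on an object; "force" is the grip in N (left out, the last holds). Time passes only in rows, so rows that do not move let the fingers close. It gives the time, the measured TCP pose, the force and the opening at its end, in the units of the state.
- manip.get_obs(): the state, without advancing time (a new reading comes with each control period).
- manip.camera(name): name is "scene" or "side" or "wrist"; returns the picture (400x640x3 uint8, blue, green, red); there is no depth.
- manip.camera_info(name): a dict with "camera_matrix" (3x3 intrinsics, pixels), "R" (3x3) and "t" (3): a world point X has camera coordinates R X + t. Camera axes: x right, y down, z forward; pixel columns grow to the right and rows downward; lengths in m; the calibration is good to about 2 mm. A picture is of the moment at which its call begins: read the wrist's pose just before it. camera_info takes no time and is no camera call; for the wrist camera it gives the pose at the moment of the call.
- manip.hand_in(): hands the job in, once; it reports no verdict.
The state is a dict: "clock": time; "joint_pos": joint angles; "joint_velocities": joint speeds; "tau": joint torques, N m; "position": TCP position; "ee_rot": TCP orientation; "ft_force": force on the tool from outside, world axes, zero at the start; "torque": the same for the moment, N m; "grip_width": opening from 0.0 (shut) to 1.0 (fully open).
Only numpy, scipy, OpenCV 4.12 (cv2) and the standard library are available. Lean on these libraries where they do the work, as an engineer would, in place of code of your own. Each camera call takes 0.05 s, during which the arm holds its last target.

## Task

Take the red-handled blade key out of its wooden stand and lock the cover of the grey terminal box with it: push the sunken slotted stud in against its spring and turn it a quarter turn clockwise until it springs back up locked, never loading the box with more than 25 N. Then put the key back upright in its stand, fully home, let go of it, and leave the loose things around where they are.

Things in the scene. Friction and masses are not known exactly. Their poses are not given: they have to be found in the camera images.
- key_grip (a point): Middle of the key's flat red handle (34 mm wide along x, 12 mm thick along y, 38 mm high), 64 mm above the blade's tip, 19 mm above the black shoulder disc, 19 mm below the handle's top. z is up, x runs along the blade's width; half a turn about z changes nothing.
- stand_hole (a point): Mouth centre of the key's hole in the fixed wooden stand (64 x 110 x 50 mm, y the long side; left or right of the box). The hole is 24 mm across, goes right through, and is the large middle one of three; its mouth is 50 mm above the bench. Fully home, the key's shoulder disc rests on the stand and key_grip is 24 mm above this point.
- collar_rim (a point): Centre of the rim of the steel collar round the fastener (26 mm across inside, 38 outside), on the stud's axis, 70 mm above the bench; axes as lock_box. The brass stud's slotted face, sprung up, lies 3 to 15 mm below the rim; how deep differs each time and must be felt. Slot 5 mm wide (8 at its bevelled mouth), 22 mm long, 6 mm deep, closed at both ends.
- lock (a joint): Turn of the slotted stud in rad, clockwise seen from above: 0 to 0.1 unlocked at the start, stop at 1.57. It leaves its start notch only while pressed in at least 3.5 mm and must be kept so until beyond 1.40, where the locked notch lets it spring up. Turning takes about 0.03 N m. The blade has about 0.14 rad of play in the slot either way.
- lock_press (a joint): How far the stud is pressed in, in m: 0 sprung up, 0.0045 bottomed. The spring pushes back with 3 N at 0, 8 N at 3.5 mm and 10 N at 4.5 mm; past that it is hard. With the blade at the bottom of the slot the tip is 6 mm below the stud's face. The blade's sideways pushes on the slot count towards the load as well.
- lock_box: Fixed grey terminal box, 150 x 110 mm (x, y), cover top 58 mm above the bench, a steel collar with the sunken brass stud at its middle; origin at the centre of its underside, z up. With joint lock at 0 the slot lies along x (towards two red dots), when locked along y (two green dots).
- key: The loose blade key, 80 g, 83 mm tall; origin at the blade's tip, axes as key_grip. From the tip up: flat steel blade 18 mm wide (x), 2.5 mm thick (y), 24 mm long, its last 3 mm thinned to 16 x 1.6 mm; steel neck 16 mm long, up to 20 mm across; black shoulder disc 32 mm across, 5 mm thick; red handle.
- nut_a: Bystander: loose steel nut, 41 x 47 x 18 mm, origin under its centre.
- union_a: Bystander: loose brass-coloured pipe union, 41 x 47 x 48 mm, origin under its centre.
- tape_measure: Bystander: loose yellow tape measure, 68 x 72 x 34 mm, origin under its centre.
- flux_tin: Bystander: loose round blue tin, 77 mm across, 39 mm high, origin under its centre.
Not all that is in view belongs to the job. What is shaped like the key but orange, turquoise or yellow is not meant.

How it is judged:
On the way, in this order (a step that is already met when the one before it is completed fails the run):
1. the key presses the stud in against its spring (value of joint lock_press above 0.002 m and contact force between key and lock_box above 3 N), for 0.1 s.
2. the stud is turned to its locked notch and has sprung back up (value of joint lock above 1.36 rad and value of joint lock_press below 0.0015 m), for 0.2 s.
At the end, for the whole second after the job is handed in: The stud stands in its locked notch (turned more than 1.36 rad, pressed in less than 1.5 mm), and the key is back in its stand at rest: within 6 mm of the hole's axis, within 3 mm of fully home, within 0.1 rad of upright (all of step 2 and horizontal distance between key_grip and stand_hole below 0.006 m and z of key_grip in the frame of stand_hole below 0.027 m and angle between key's own z axis and vertical below 0.1 rad and linear speed of key below 0.02 m/s); the robot touches nothing.
It fails at once if the key loads the terminal box or its stud with more than 25 N (contact force between key and lock_box above 25 N).
It fails at once if the robot itself loads the terminal box with more than 25 N (contact force between any of the fingers, the arm and lock_box above 25 N).
It fails at once if a bystander is moved by more than 20 mm (distance of any of nut_a, union_a, tape_measure, flux_tin from where it was at the start of the episode above 0.02 m).
It also fails if it takes over 72 s, if anything falls off the work surface, if the arm or the gripper's body presses on something with over 40 N, if the wrist force passes 120 N, or if a joint passes its speed limit or range.

## Working session

There is one attempt and no reset: what is moved stays moved. The work goes in short steps, Python scripts to look and compute and a tool call to move; the robot and the scene stay as the last step left them, time stands still between calls to the robot, and variables do not carry over. Pictures are saved under pics/ and viewed, and the job is handed in when it is done.

Besides the shell and the picture viewer there is one more tool, called as name([rows], argument=value, ...), one row to a line, values as JSON. step_arm: Moves the arm, as the interface text tells. Its arguments: {"type":"object","properties":{"motion":{"type":"array"},"jaw":{"type":"number"},"force":{"type":"number"}},"required":["motion"]}

```bash
ls; mkdir -p pics; python3 - <<'E'
from workcell import manip
import cv2,numpy as np
print(manip.get_obs())
for n in ("scene","side","wrist"):
    i=manip.camera_info(n); print(n,{k:np.round(np.array(v),4).tolist() for k,v in i.items()})
    cv2.imwrite(f"pics/{n}0.png",manip.camera(n))
E
```

```text
pics
{'clock': 0.0, 'joint_pos': array([-0.02261253,  0.3328696 , -0.06467821,  1.46095809,  0.02159189,
        1.34988238, -0.08847818]), 'joint_velocities': array([-0.00124897, -0.00144544, -0.00089136, -0.00118018,  0.00051135,
        0.00102968, -0.00166074]), 'tau': array([ 4.98105128e-04, -6.25449800e+01,  4.97091911e-02, -3.91610491e+01,
        1.63588714e-02,  9.83294769e-03, -6.01235030e-06]), 'position': array([ 6.24622757e-01, -7.94193713e-06,  2.30509280e-01]), 'ee_rot': array([ 7.07094829e-01,  7.07118376e-01, -5.25456791e-04, -4.79281613e-04]), 'ft_force': array([ 0.7281795 , -0.47677126,  0.64506092]), 'torque': array([ 0.03175931,  0.04035509, -0.03585445]), 'grip_width': 1.0035237248531828}
scene {'camera_matrix': [[483.1296, 0.0, 307.3647], [0.0, 483.1296, 207.3371], [0.0, 0.0, 1.0]], 'R': [[0.5714, -0.8204, 0.0211], [-0.3381, -0.2588, -0.9049], [0.7478, 0.5099, -0.4252]], 't': [-0.3453, 0.2555, 0.8557]}
side {'camera_matrix': [[462.8265, 0.0, 318.4038], [0.0, 462.8265, 203.4076], [0.0, 0.0, 1.0]], 'R': [[0.9972, 0.0744, 0.0044], [0.0443, -0.544, -0.8379], [-0.0599, 0.8358, -0.5458]], 't': [-0.5388, 0.0254, 1.2797]}
wrist {'camera_matrix': [[329.1212, 0.0, 319.1176], [0.0, 329.1212, 197.6803], [0.0, 0.0, 1.0]], 'R': [[1.0, 0.0013, -0.0011], [0.0016, -0.9538, 0.3005], [-0.0006, -0.3005, -0.9538]], 't': [-0.6246, -0.04, 0.3795]}
```

View pics/scene0.png

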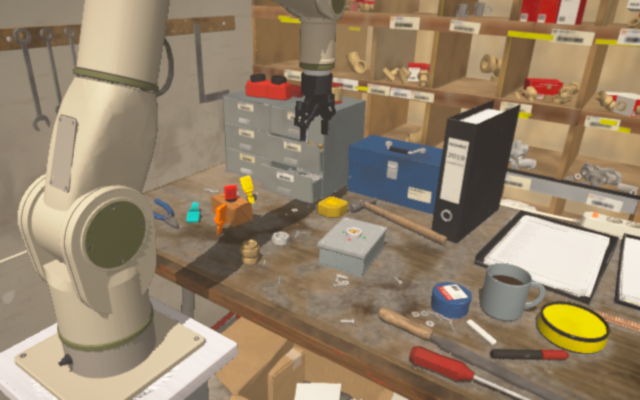

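View pics/side0.png

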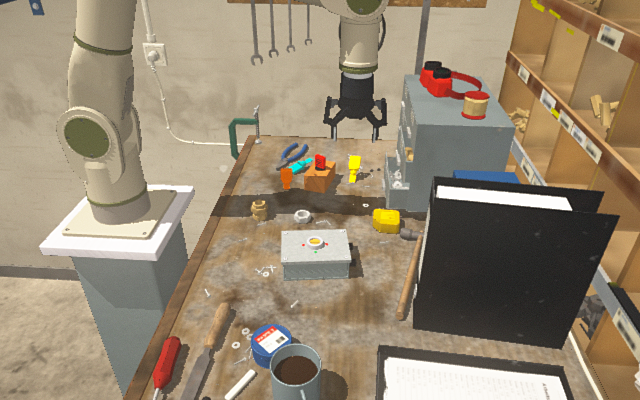

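View pics/wrist0.png

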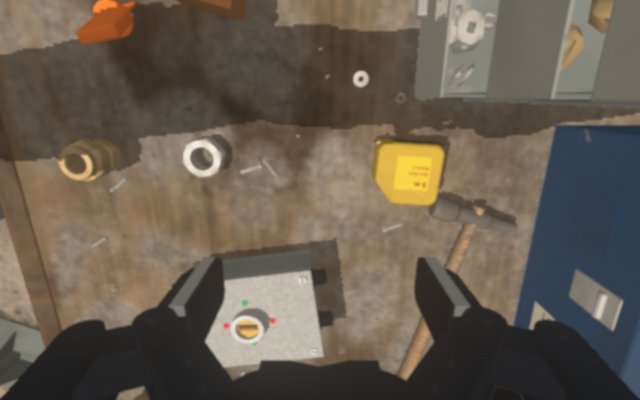

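The scene camera shows the stand at about (232,210) with the red key between an orange and a yellow key. The grey box is at (352,245), and a turquoise key lies at (193,212). In the wrist view the collar is near (248,327), with red dots at (227,326) and (272,321). I'll measure these next.

```bash
cat > h.py <<'E'
import cv2,numpy as np
from workcell import manip
def ray(i,u,v):
    K=np.array(i["camera_matrix"]);R=np.array(i["R"]);t=np.array(i["t"]).ravel()
    d=R.T@np.linalg.inv(K)@np.array([u,v,1.]); return -R.T@t,d
def onz(i,u,v,z):
    c,d=ray(i,u,v); return c+d*(z-c[2])/d[2]
def proj(i,X):
    K=np.array(i["camera_matrix"]);p=K@(np.array(i["R"])@np.array(X)+np.array(i["t"]).ravel());return p[:2]/p[2]
def tri(i1,p1,i2,p2):
    c1,d1=ray(i1,*p1);c2,d2=ray(i2,*p2);s=np.linalg.lstsq(np.c_[d1,-d2],c2-c1,rcond=None)[0]
    a=c1+d1*s[0];b=c2+d2*s[1];return (a+b)/2,np.linalg.norm(a-b)
def blobs(im,lo,hi,amin=8):
    h=cv2.cvtColor(im,cv2.COLOR_BGR2HSV)
    m=cv2.inRange(h,lo,hi)
    n,l,s,c=cv2.connectedComponentsWithStats(m)
    return [(s[k].tolist(),c[k].round(1).tolist()) for k in range(1,n) if s[k][4]>=amin],m
E
python3 - <<'E'
from h import *
w=cv2.imread('pics/wrist0.png');iw=manip.camera_info('wrist')
for nm,lo,hi in (('red',(0,130,90),(6,255,255)),('red2',(172,130,90),(180,255,255)),('green',(45,80,60),(85,255,255))):
    for s,c in blobs(w[280:380,200:340],lo,hi,4)[0]:
        u,v=c[0]+200,c[1]+280;print(nm,s[4],u,v,onz(iw,u,v,.058).round(4))
cs=cv2.imread('pics/scene0.png');sd=cv2.imread('pics/side0.png')
i1=manip.camera_info('scene');i2=manip.camera_info('side')
for n,im,(a,b,c,d) in (('scene',cs,(160,240,170,270)),('side',sd,(140,210,260,380))):
    print(n)
    for s,cc in blobs(im[a:b,c:d],(0,150,100),(5,255,255),10)[0]+blobs(im[a:b,c:d],(174,150,100),(180,255,255),10)[0]:
        print(s[0]+c,s[1]+a,s[2:],cc[0]+c,cc[1]+a)
def crop(im,r,k): a,b,c,d=r; return cv2.resize(im[a:b,c:d],None,fx=k,fy=k,interpolation=cv2.INTER_CUBIC)
A=crop(cs,(165,245,170,270),6);B=crop(sd,(140,215,260,380),5)
A=cv2.resize(A,(600,480));B=cv2.resize(B,(600,375))
cv2.imwrite('pics/c1.png',A);cv2.imwrite('pics/c2.png',B)
cv2.imwrite('pics/c3.png',crop(w,(240,380,180,360),4))
E
```

```text
red 18 272.0 320.3 [ 0.5714 -0.1691  0.058 ]
red 17 225.9 325.4 [ 0.5183 -0.1762  0.058 ]
green 16 244.2 302.6 [ 0.5413 -0.1457  0.058 ]
scene
224 185 [13, 15, 171] 230.2 191.7
side
315 154 [10, 15, 124] 319.5 160.9
```

View pics/c1.png

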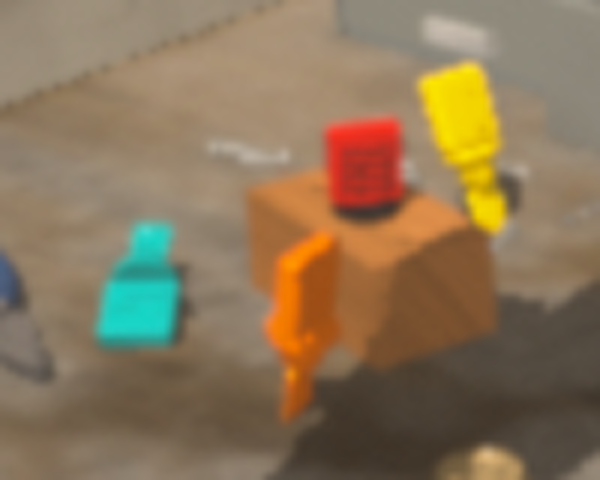

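View pics/c2.png

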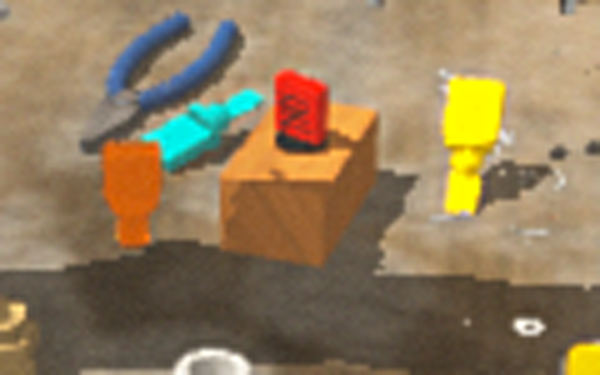

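View pics/c3.png

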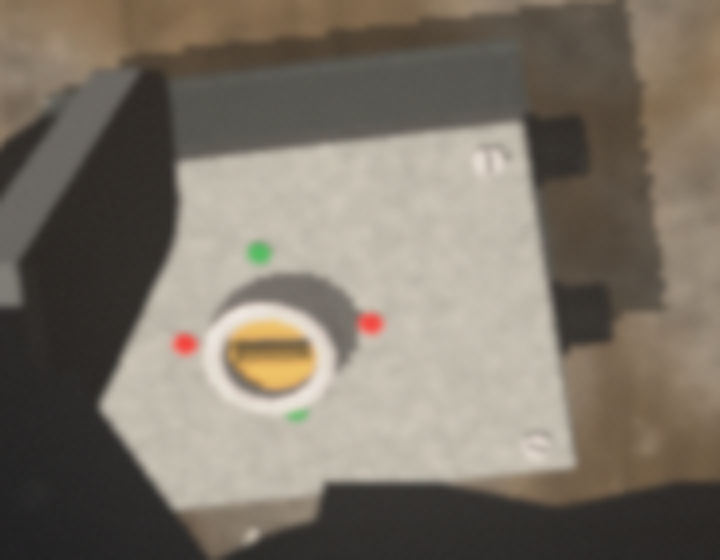

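```bash
python3 - <<'E'
from h import *
i1=manip.camera_info('scene');i2=manip.camera_info('side')
print('key',tri(i1,(230.2,191.7),i2,(319.5,160.9)))
f1=lambda x,y:(170+x/6,165+y/6); f2=lambda x,y:(260+x/5,140+y/5)
# stand top corners
print('near +x-y corner',tri(i1,f1(383,268),i2,f2(328,182)), onz(i2,*f2(328,182),.05),onz(i1,*f1(383,268),.05))
print('-x-y', onz(i2,*f2(222,180),.05))
print('-x-y scene?', onz(i1,*f1(250,190),.05), '+x', onz(i1,*f1(492,238),.05))
print('+x+y', onz(i2,*f2(378,112),.05))
for n,a,b in (('orange h',(305,285),(132,165)),('orange tip',(295,412),(133,240)),('yel h',(460,105),(473,105)),('yel tip',(490,225),(460,208))):
  print(n,tri(i1,f1(*a),i2,f2(*b)))
E
```

```text
key (array([0.52775968, 0.20679599, 0.07423818]), np.float64(0.0016484478595072585))
near +x-y corner (array([0.54583943, 0.21508235, 0.01367694]), np.float64(0.007857886676120042)) [0.54929934 0.15945257 0.05      ] [0.48500552 0.15499083 0.05      ]
-x-y [0.48732544 0.15671298 0.05      ]
-x-y scene? [0.50994725 0.26132755 0.05      ] +x [0.53787631 0.13761143 0.05      ]
+x+y [0.57467804 0.24863005 0.05      ]
orange h (array([0.4352604 , 0.15279192, 0.06068171]), np.float64(0.0014843216192816221))
orange tip (array([0.43227268, 0.16180302, 0.0007665 ]), np.float64(0.004207534410071277))
yel h (array([0.63252011, 0.2402323 , 0.05999352]), np.float64(0.003219642127991646))
yel tip (array([0.62763422, 0.21818444, 0.00157287]), np.float64(0.00047485753010695467))
```

The key handle triangulates to (0.528, 0.207, 0.074), which matches the expected 0.074 height. The stand corners fit 64x110 mm with a yaw of about -13°. The orange and yellow keys stand beside it at (0.433,0.157) and (0.630,0.23). I'll move above the key for a closer look.

step_arm([
  [50,-24,0,0,0,0],
  [52,-24,0,0,0,0],
  [52,-24,0,0,0,0],
  [50,-24,0,0,0,0],
  [0,0,0,0,0,0],
])

```text
clock: 0.78
position: [0.5252, 0.2092, 0.2289]
ee_rot: [0.708, 0.706, -0.002, -0.001]
ft_force: [1.0, -0.6, 0.0]
grip_width: 1.0
```

```bash
python3 - <<'E'
from h import *
o=manip.get_obs();print(o['clock'],o['position'],o['ee_rot'],o['ft_force'])
i=manip.camera_info('wrist');w=manip.camera('wrist');cv2.imwrite('pics/w1.png',w)
import pickle;pickle.dump(i,open('w1.pkl','wb'))
for s,c in blobs(w,(0,150,80),(5,255,255),30)[0]+blobs(w,(174,150,80),(180,255,255),30)[0]: print(s,c)
print(proj(i,(.528,.207,.074)))
E
```

```text
0.775 [0.52523787 0.20919502 0.22886401] [ 0.70772338  0.70648746 -0.00151879 -0.00088246] [ 0.99048071 -0.5722842   0.0465076 ]
[307, 164, 35, 35, 616] [323.8, 182.2]
[322.3952546  182.40903921]
```

View pics/w1.png

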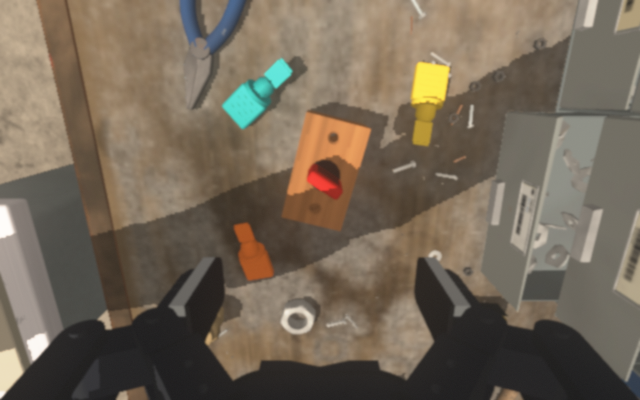

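The wrist view shows the stand with the red handle at (324,182), running diagonally from upper left to lower right. I'll zoom in on it.

```bash
python3 - <<'E'
from h import *
import pickle
i=pickle.load(open('w1.pkl','rb'));w=cv2.imread('pics/w1.png')
cv2.imwrite('pics/w1c.png',cv2.resize(w[100:240,270:380],None,fx=5,fy=5,interpolation=cv2.INTER_CUBIC)[:600])
h=cv2.cvtColor(w,cv2.COLOR_BGR2HSV)
m=cv2.inRange(h,(12-6,80,60),(20,220,255))[100:240,270:380]
E
```

```text
(no output)
```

View pics/w1c.png

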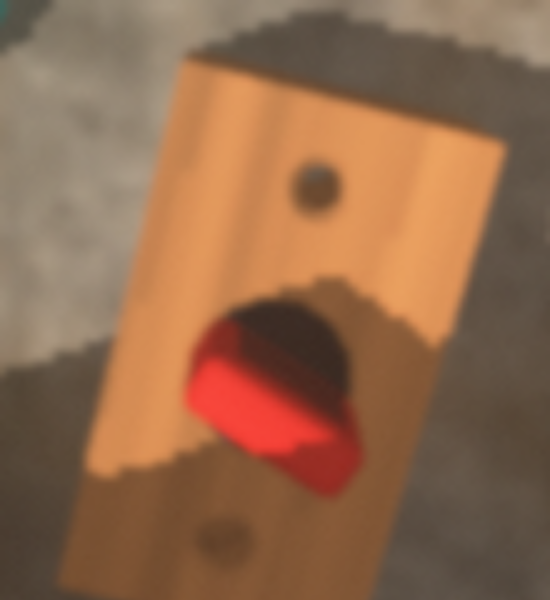

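```bash
python3 - <<'E'
from h import *
import pickle
i=pickle.load(open('w1.pkl','rb'))
f=lambda x,y:(270+x/5-.4,100+y/5-.4)
P={n:onz(i,*f(*p),.093) for n,p in dict(a=(212,352),b=(188,402),c=(330,497),d=(362,455)).items()}
for n,p in P.items():print(n,p.round(4))
print(np.linalg.norm(P['b']-P['c']),np.linalg.norm(P['a']-P['b']),sum(P.values())/4)
for q in (('b','c'),('a','d')):
  d=P[q[1]]-P[q[0]];print(np.degrees(np.arctan2(d[1],d[0])))
H=[onz(i,*f(*p),.05) for p in ((316,188),(225,543))];print(H,(H[0]+H[1])/2)
C=[onz(i,*f(*p),.05)[:2].round(4) for p in ((185,57),(507,143),(372,602),(58,580))];print(C)
d=H[0]-H[1];print(np.degrees(np.arctan2(d[1],d[0])))
E
```

```text
a [0.5189 0.2231 0.093 ]
b [0.5146 0.2142 0.093 ]
c [0.5396 0.1968 0.093 ]
d [0.5452 0.2046 0.093 ]
0.030487436861895006 0.009878479423741477 [0.52956338 0.20968971 0.093     ]
-34.793175354706385
-35.166764796836205
[array([0.53812324, 0.24586526, 0.05      ]), array([0.52017112, 0.17303227, 0.05      ])] [0.52914718 0.20944876 0.05      ]
[array([0.513 , 0.2704]), array([0.5747, 0.2544]), array([0.5509, 0.16  ]), array([0.4853, 0.1648])]
76.15354789650075
```

The wrist-view key centre (0.5296,0.2097) agrees with the hole midpoint (0.5291,0.2094). The handle yaw is about -35°, so the jaw needs a yaw of +55°. I'll turn and centre.

step_arm([
  [0,4,0,0,0,-9],
  [0,0,20,0,0,-10],
  [0,0,20,0,0,-10],
  [0,0,20,0,0,-10],
  [0,0,0,0,0,-10],
  [0,0,0,0,0,-6],
  [0,0,0,0,0,0],
])

```text
clock: 1.7
position: [0.5347, 0.1953, 0.165]
ee_rot: [0.295, 0.955, -0.004, -0.001]
ft_force: [-0.1, 0.9, 0.5]
grip_width: 0.997
```

```bash
cat >> h.py <<'E'
from scipy.spatial.transform import Rotation as Ro
def st():
    o=manip.get_obs();R=Ro.from_quat(o['ee_rot']).as_matrix()
    y=np.degrees(np.arctan2(R[1,1],R[0,1]))
    print('t %.2f'%o['clock'],'p',(o['position']*1000).round(1),'jawyaw %.2f'%y,'zaxis',R[:,2].round(4),'F',o['ft_force'].round(1),'T',o['torque'].round(2),'w %.3f'%o['grip_width'],'j7 %.2f'%o['joint_pos'][6]);return o,R
def goto(xyz=None,yaw=None,R=None,o=None):
    "tool-frame shift mm & rotvec deg to reach xyz (m), vertical, jaw yaw deg"
    o=manip.get_obs();R=Ro.from_quat(o['ee_rot']).as_matrix()
    xyz=o['position'] if xyz is None else np.array(xyz)
    c,s=np.cos(np.radians(yaw)),np.sin(np.radians(yaw))
    Y=np.array([c,s,0]);Z=np.array([0,0,-1.]);X=np.cross(Y,Z)
    D=np.c_[X,Y,Z];rv=Ro.from_matrix(R.T@D).as_rotvec(degrees=True)
    print('shift mm',((R.T@(xyz-o['position']))*1000).round(2),'rot deg',rv.round(2))
E
python3 - <<'E'
from h import *
st();goto((.5294,.2096,.130),55);goto((.5294,.2096,.060),55)
i=manip.camera_info('wrist');cv2.imwrite('pics/w2.png',manip.camera('wrist'))
print(proj(i,(.5294,.2096,.093)))
E
```

```text
t 1.70 p [534.7 195.3 165. ] jawyaw 55.66 zaxis [-0.0044 -0.0068 -1.    ] F [-0.1  0.9  0.5] T [ 0.   -0.05  0.04] w 0.997 j7 0.47
shift mm [12.44  9.15 34.93] rot deg [-0.46  0.02  0.66]
shift mm [ 12.45   9.72 104.93] rot deg [-0.46  0.02  0.66]
[332.97121675 192.91161708]
```

View pics/w2.png

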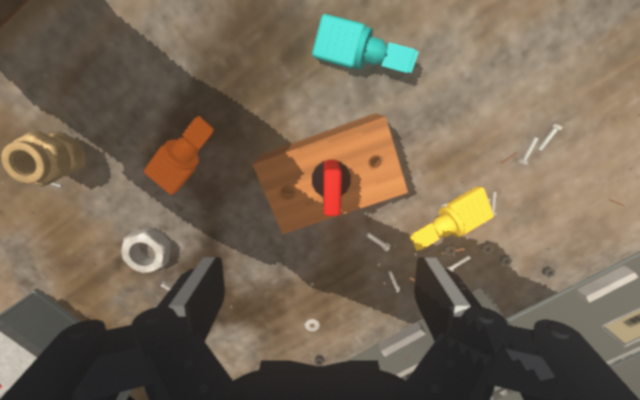

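The handle sits upright in the view at (333,188), midway between the fingers and aligned with the pads, and my predicted pixel matches. I'll centre and descend.

step_arm([
  [12,9,0,0,0,0.5],
  [1,0,20,0,0,0],
  [0,0,20,0,0,0],
  [0,0,10,0,0,0],
  [0,0,0,0,0,0],
], jaw=50)

```text
clock: 2.38
position: [0.5308, 0.2075, 0.1145]
ee_rot: [0.308, 0.951, -0.004, 0.0]
ft_force: [-0.3, 0.8, 0.3]
grip_width: 0.588
```

```bash
python3 - <<'E'
from h import *
st();goto((.5294,.2096,.060),55)
i=manip.camera_info('wrist');cv2.imwrite('pics/w3.png',manip.camera('wrist'))
print(proj(i,(.5294,.2096,.093)))
E
```

```text
t 2.38 p [530.8 207.5 114.5] jawyaw 54.14 zaxis [-0.0022 -0.0073 -1.    ] F [-0.3  0.8  0.3] T [ 0.03  0.05 -0.03] w 0.588 j7 0.41
shift mm [ 2.53  1.31 54.52] rot deg [-0.41  0.14 -0.86]
[321.07973547 237.15575754]
```

View pics/w3.png

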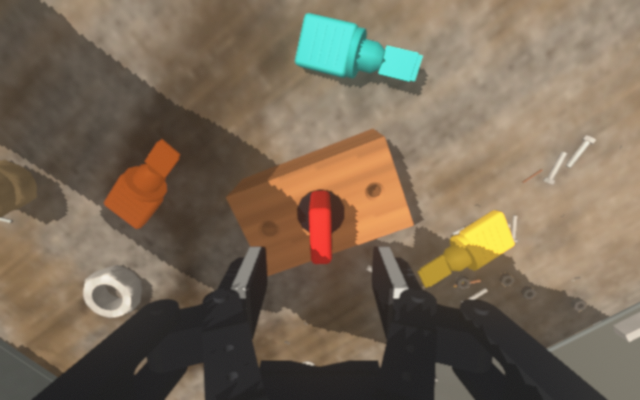

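```bash
python3 - <<'E'
from h import *
w=cv2.imread('pics/w3.png')
cv2.imwrite('pics/w3c.png',cv2.resize(w[180:280,280:360],None,fx=6,fy=6,interpolation=cv2.INTER_CUBIC))
E
```

```text
(no output)
```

View pics/w3c.png

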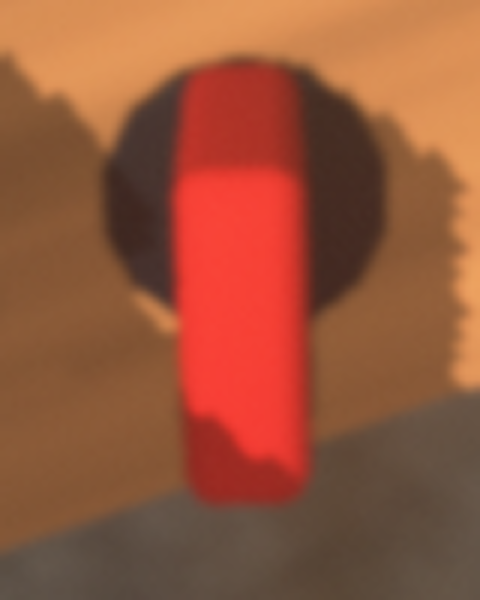

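The top face centre is at (320.3,235.8) against a prediction of (321.1,237.2), which is under 1 mm off. I'll continue down.

step_arm([
  [2.5,1,0,-0.4,0,-0.9],
  [0.4,0.3,15,0,0,0],
  [0,0,15,0,0,0],
  [0,0,12,0,0,0],
  [0,0,6,0,0,0],
  [0,0,2,0,0,0],
])

```text
clock: 3.18
position: [0.53, 0.2106, 0.0624]
ee_rot: [0.3, 0.954, 0.0, 0.002]
ft_force: [0.8, -0.1, -0.1]
grip_width: 0.585
```

```bash
python3 - <<'E'
from h import *
st();goto((.5294,.2096,.060),55)
E
```

```text
t 3.17 p [530.  210.6  62.4] jawyaw 55.06 zaxis [ 3.9e-03 -5.0e-04 -1.0e+00] F [ 0.8 -0.1 -0.1] T [-0.01  0.02 -0.01] w 0.585 j7 0.40
shift mm [-0.05 -1.15  2.41] rot deg [0.11 0.2  0.06]
```

step_arm([
  [0,-1.1,2,0,0,0],
  [0,0,0,0,0,0],
])

```text
clock: 3.42
position: [0.5296, 0.2097, 0.0605]
ee_rot: [0.3, 0.954, 0.0, 0.002]
ft_force: [-0.7, 0.3, -0.3]
grip_width: 0.584
```

step_arm([
  [0,0,0,0,0,0],
  [0,0,0,0,0,0],
  [0,0,0,0,0,0],
  [0,0,0,0,0,0],
  [0,0,0,0,0,0],
  [0,0,0,0,0,0],
], jaw=0, force=60)

```text
clock: 4.18
position: [0.5301, 0.2099, 0.0613]
ee_rot: [0.3, 0.954, 0.001, 0.003]
ft_force: [0.7, 0.4, 0.5]
grip_width: 0.137
```

```bash
python3 - <<'E'
from h import *
st();goto((.5294,.2096,.060),55)
cv2.imwrite('pics/w4.png',manip.camera('wrist'))
E
```

```text
t 4.17 p [530.1 209.9  61.3] jawyaw 55.06 zaxis [ 5.7e-03  1.0e-04 -1.0e+00] F [0.7 0.4 0.5] T [-0.03  0.01 -0.07] w 0.137 j7 0.40
shift mm [ 0.39 -0.63  1.34] rot deg [0.2  0.26 0.06]
```

View pics/w4.png

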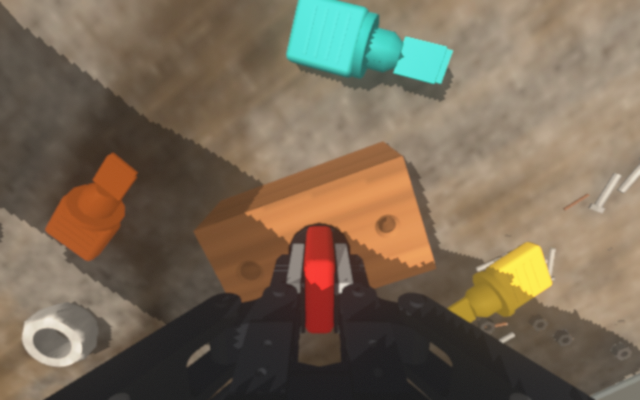

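The jaw reads 11.7 mm, so the handle is gripped and upright between the pads. I'll lift straight out.

step_arm([
  [0,0,-5,0,0,0],
  [0,0,-10,0,0,0],
  [0,0,-20,0,0,0],
  [0,0,-25,0,0,0],
  [0,0,-25,0,0,0],
  [0,0,-20,0,0,0],
  [0,0,0,0,0,0],
])

```text
clock: 5.1
position: [0.5294, 0.21, 0.173]
ee_rot: [0.3, 0.954, 0.001, 0.003]
ft_force: [-0.0, 1.2, -1.4]
grip_width: 0.134
```

```bash
python3 - <<'E'
from h import *
st();goto((.545,-.1727,.170),55)
cv2.imwrite('pics/side5.png',cv2.resize(manip.camera('side')[80:220,240:420],None,fx=4,fy=4,interpolation=cv2.INTER_CUBIC))
E
```

```text
t 5.10 p [529.4 210.  173. ] jawyaw 55.07 zaxis [ 6.9e-03  8.0e-04 -1.0e+00] F [-0.   1.2 -1.4] T [ 0.01 -0.03 -0.02] w 0.134 j7 0.44
shift mm [-231.95 -304.85    2.78] rot deg [0.26 0.3  0.07]
```

View pics/side5.png

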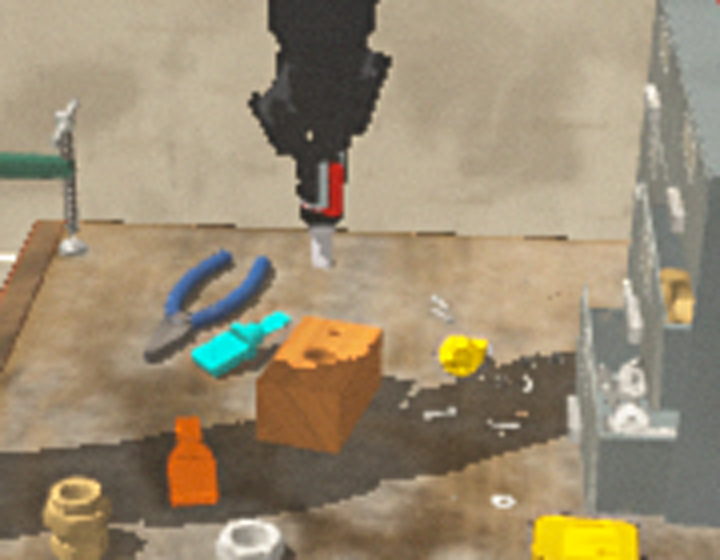

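The key is out and hanging straight down, with the stand hole visible. The orange and yellow decoys settled onto the bench by themselves. I'll travel to the box.

step_arm([
  [-15,-20,0,0,0,0],
  [-30,-39,0,0,0,0],
  [-30,-39,0,0,0,0],
  [-30,-39,0,0,0,0],
  [-30,-39,0,0,0,0],
  [-30,-39,0,0,0,0],
  [-30,-39,0,0,0,0],
  [-15,-20,0,0,0,0],
  [0,0,0,0,0,0],
  [0,0,0,0,0,-9],
  [0,0,0,0,0,-9],
  [0,0,0,0,0,-9],
  [0,0,0,0,0,-9],
  [0,0,0,0,0,-5],
  [0,0,0,0,0,0],
])

```text
clock: 7.02
position: [0.5373, -0.1374, 0.1563]
ee_rot: [-0.069, 0.998, 0.003, -0.008]
ft_force: [0.4, -0.0, -0.7]
grip_width: 0.131
```

```bash
python3 - <<'E'
from h import *
import pickle
st();goto((.545,-.1727,.170),97.6)
i=manip.camera_info('wrist');pickle.dump(i,open('w6.pkl','wb'));cv2.imwrite('pics/w6.png',manip.camera('wrist'))
print(proj(i,(.545,-.1727,.07)))
E
```

```text
t 7.03 p [ 537.3 -137.4  156.3] jawyaw 97.91 zaxis [-0.016   0.0043 -0.9999] F [ 0.4 -0.  -0.7] T [ 0.01 -0.03 -0.01] w 0.131 j7 1.84
shift mm [ -2.52 -35.93 -14.  ] rot deg [ 0.37 -0.88  0.31]
[269.50670972 208.93855863]
```

View pics/w6.png

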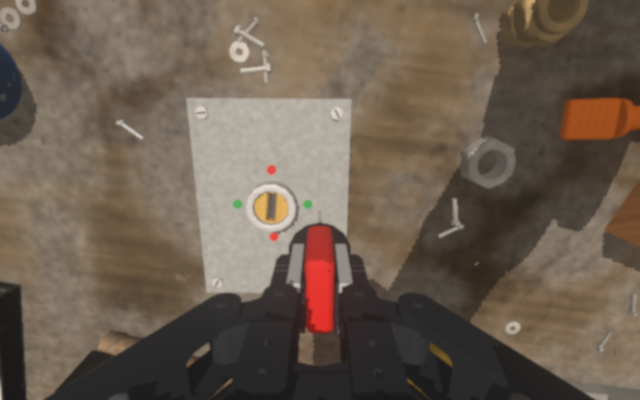

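The wrist view shows the collar at (271,207), red dots at (271,170) and (274,237), green dots at (238,204) and (308,204), and the slot nearly vertical in the picture. I'll measure it.

```bash
python3 - <<'E'
from h import *
import pickle
i=pickle.load(open('w6.pkl','rb'));w=cv2.imread('pics/w6.png')
x0,y0=225,160
D={}
for nm,lo,hi in (('red',(0,110,90),(8,255,255)),('red2',(172,110,90),(180,255,255)),('green',(45,80,60),(85,255,255))):
    for s,c in blobs(w[y0:245,x0:320],lo,hi,8)[0]:
        u,v=c[0]+x0,c[1]+y0;p=onz(i,u,v,.058);print(nm,s[4],round(u,1),round(v,1),p.round(4));D.setdefault(nm[0],[]).append(p)
for k,v in D.items():
    if len(v)==2: d=v[1]-v[0];print(k,'mid',(v[0]+v[1])/2,np.degrees(np.arctan2(d[1],d[0])),np.linalg.norm(d))
g=cv2.cvtColor(w,cv2.COLOR_BGR2HSV)
m=cv2.inRange(g,(14,90,120),(30,255,255))[180:235,245:300]
# brass circle mask: fill
cs,_=cv2.findContours(m,cv2.RETR_EXTERNAL,cv2.CHAIN_APPROX_NONE)
hull=cv2.convexHull(np.vstack(cs));print('brass ell',cv2.fitEllipse(hull))
fill=np.zeros_like(m);cv2.drawContours(fill,[hull],-1,255,-1)
dark=cv2.bitwise_and(cv2.erode(fill,np.ones((3,3))),cv2.bitwise_not(m))
c2,_=cv2.findContours(dark,cv2.RETR_EXTERNAL,cv2.CHAIN_APPROX_NONE);c2=max(c2,key=cv2.contourArea)
vx,vy,cx,cy=cv2.fitLine(c2,cv2.DIST_L2,0,.01,.01).ravel();print('slot img',vx,vy,cx+245,cy+180)
for z in (.067,.06,.055):
    a=onz(i,cx+245-8*vx,cy+180-8*vy,z);b=onz(i,cx+245+8*vx,cy+180+8*vy,z);d=b-a
    print(z,'slot c',((a+b)/2).round(4),np.degrees(np.arctan2(d[1],d[0]))%180)
white=cv2.inRange(g,(0,0,185),(180,40,255))[170:245,235:310]
c3,_=cv2.findContours(white,cv2.RETR_EXTERNAL,cv2.CHAIN_APPROX_NONE);c3=max(c3,key=cv2.contourArea)
e=cv2.fitEllipse(c3);print('collar',e,onz(i,e[0][0]+235,e[0][1]+170,.07))
cv2.imwrite('pics/w6c.png',cv2.resize(w[160:250,225:320],None,fx=6,fy=6,interpolation=cv2.INTER_CUBIC))
E
```

```text
red 63 270.9 169.3 [ 0.518  -0.1759  0.058 ]
red 257 312.9 235.2 [ 0.5665 -0.1377  0.058 ]
red 56 273.5 236.3 [ 0.5717 -0.1686  0.058 ]
green 47 237.2 203.8 [ 0.5485 -0.199   0.058 ]
green 45 307.4 203.9 [ 0.5412 -0.1454  0.058 ]
g mid [ 0.54482839 -0.17218861  0.058     ] 97.77353707144628 0.05409876873335943
brass ell ((25.6436767578125, 27.353408813476562), (30.929203033447266, 33.98847961425781), 102.26689910888672)
slot img 0.069358006 -0.99759185 271.38596 205.29825
0.067 slot c [ 0.5431 -0.1719  0.067 ] 1.8432546807676147
0.06 slot c [ 0.5455 -0.1726  0.06  ] 1.8432546807676147
0.055 slot c [ 0.5472 -0.1731  0.055 ] 1.8432546807676715
collar ((34.585166931152344, 37.456756591796875), (46.82933807373047, 48.91813278198242), 99.7218246459961) [ 0.54384705 -0.17275345  0.07      ]
```

View pics/w6c.png

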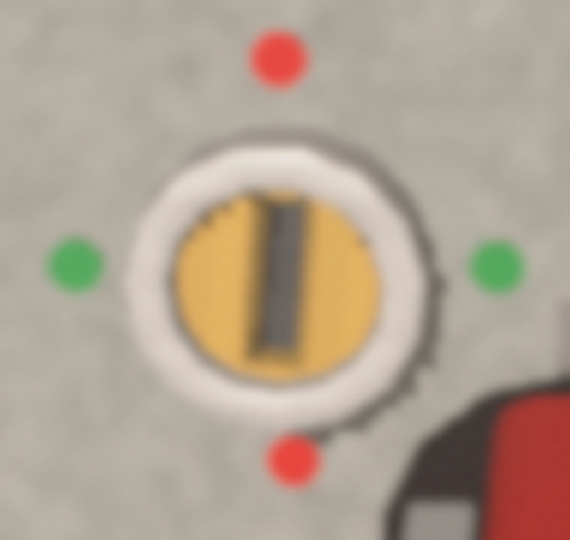

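```bash
python3 - <<'E'
from h import *
st();goto((.5448,-.1725,.140),92)
E
```

```text
t 7.08 p [ 537.3 -137.3  156.3] jawyaw 97.85 zaxis [-0.0161  0.0044 -0.9999] F [ 0.4 -0.2 -0.3] T [0.05 0.01 0.03] w 0.129 j7 1.84
shift mm [ -2.87 -35.95  15.99] rot deg [ 0.33 -0.9   5.85]
```

step_arm([
  [-1.5,-18,0,0.3,-0.9,3],
  [-1.5,-18,0,0,0,3],
  [0,0,8,0,0,0],
  [0,0,8,0,0,0],
  [0,0,0,0,0,0],
])

```text
clock: 7.7
position: [0.5442, -0.1756, 0.138]
ee_rot: [-0.01, 1.0, 0.0, -0.0]
ft_force: [-0.6, 0.3, -1.3]
grip_width: 0.135
```

```bash
python3 - <<'E'
from h import *
st();goto((.5448,-.1725,.130),92)
E
```

```text
t 7.70 p [ 544.2 -175.6  138. ] jawyaw 91.13 zaxis [-1.e-04  6.e-04 -1.e+00] F [-0.6  0.3 -1.3] T [-0.   -0.01 -0.08] w 0.135 j7 1.79
shift mm [-0.7   3.06  8.  ] rot deg [ 0.04 -0.01 -0.87]
```

step_arm([
  [-0.5,3,0,0,0,-0.8],
  [0,0,4,0,0,0],
  [0,0,2,0,0,0],
  [0,0,0,0,0,0],
])

```text
clock: 8.2
position: [0.5449, -0.1712, 0.1318]
ee_rot: [-0.018, 1.0, 0.0, 0.0]
ft_force: [-0.1, -0.3, -1.0]
grip_width: 0.135
```

```bash
python3 - <<'E'
from h import *
st();goto((.5448,-.1725,.120),92)
s=manip.camera('side');c=manip.camera('scene')
A=cv2.resize(s[180:290,260:370],None,fx=5,fy=5,interpolation=cv2.INTER_CUBIC)
cv2.imwrite('pics/s7.png',A)
cv2.imwrite('pics/c7.png',cv2.resize(c[160:280,300:410],None,fx=5,fy=5,interpolation=cv2.INTER_CUBIC))
st();goto((.5448,-.1725,.120),92)
E
```

```text
t 8.20 p [ 544.9 -171.2  131.8] jawyaw 92.10 zaxis [ 2.e-04  1.e-03 -1.e+00] F [-0.1 -0.3 -1. ] T [-0.05 -0.04 -0.01] w 0.135 j7 1.80
shift mm [ 0.16 -1.27 11.84] rot deg [0.05 0.02 0.1 ]
t 8.30 p [ 545.  -171.3  132. ] jawyaw 92.09 zaxis [ 6.e-04  8.e-04 -1.e+00] F [ 0.6  0.7 -1.4] T [-0.01 -0.04  0.01] w 0.126 j7 1.80
shift mm [ 0.27 -1.18 12.05] rot deg [0.05 0.03 0.09]
```

View pics/s7.png

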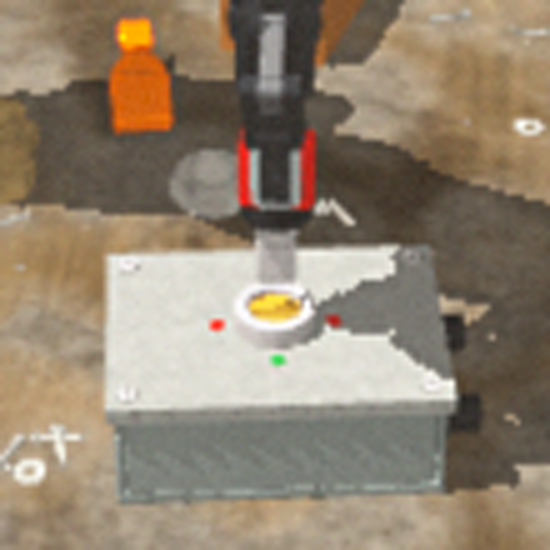

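View pics/c7.png

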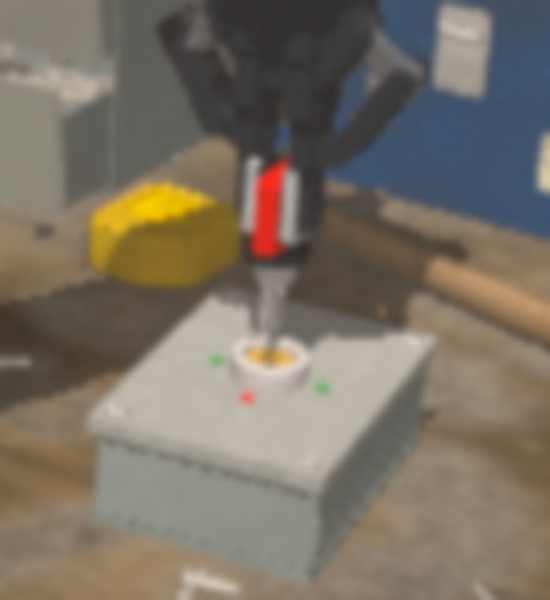

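In the side view the blade (col 277) is centred over the collar (col 278). I'll correct by 1.2 mm and descend gently.

step_arm([
  [0.2,-1.2,2,0,0,0],
  [0,0,3,0,0,0],
  [0,0,3,0,0,0],
  [0,0,2,0,0,0],
  [0,0,0,0,0,0],
])

```text
clock: 8.93
position: [0.5448, -0.1728, 0.1213]
ee_rot: [-0.018, 1.0, 0.0, 0.0]
ft_force: [0.5, -0.2, -1.6]
grip_width: 0.133
```

```bash
python3 - <<'E'
from h import *
st();goto((.5448,-.1725,.116),92)
E
```

```text
t 8.93 p [ 544.8 -172.8  121.3] jawyaw 92.08 zaxis [ 5.e-04  8.e-04 -1.e+00] F [ 0.5 -0.2 -1.6] T [0.01 0.01 0.04] w 0.133 j7 1.80
shift mm [-0.01  0.27  5.31] rot deg [0.04 0.03 0.08]
```

Excellent alignment. The tip is now at rim level, so I'll probe downwards.

step_arm([
  [0,0.2,1.5,0,0,0],
  [0,0,1.5,0,0,0],
  [0,0,0,0,0,0],
])

```text
clock: 9.3
position: [0.5449, -0.1725, 0.1182]
ee_rot: [-0.018, 1.0, 0.0, 0.0]
ft_force: [-0.9, 0.1, -0.5]
grip_width: 0.131
```

step_arm([
  [0,0,1,0,0,0],
  [0,0,1,0,0,0],
])

```text
clock: 9.55
position: [0.545, -0.1726, 0.1163]
ee_rot: [-0.018, 1.0, 0.0, 0.0]
ft_force: [0.8, 0.0, -1.5]
grip_width: 0.13
```

step_arm([
  [0,0,1,0,0,0],
  [0,0,1,0,0,0],
])

```text
clock: 9.8
position: [0.545, -0.1726, 0.1141]
ee_rot: [-0.018, 1.0, 0.0, 0.001]
ft_force: [0.2, -0.6, -0.4]
grip_width: 0.131
```

step_arm([
  [0,0,1,0,0,0],
  [0,0,1,0,0,0],
])

```text
clock: 10.05
position: [0.545, -0.1726, 0.112]
ee_rot: [-0.018, 1.0, 0.0, 0.0]
ft_force: [-0.6, 0.6, -1.2]
grip_width: 0.127
```

step_arm([
  [0,0,1,0,0,0],
  [0,0,1,0,0,0],
])

```text
clock: 10.3
position: [0.5451, -0.1726, 0.1101]
ee_rot: [-0.018, 1.0, 0.0, 0.001]
ft_force: [-1.0, -0.1, 3.5]
grip_width: 0.13
```

step_arm([
  [0,0,1,0,0,0],
  [0,0,0.5,0,0,0],
])

```text
clock: 10.55
position: [0.5452, -0.1726, 0.1091]
ee_rot: [-0.018, 1.0, 0.0, 0.001]
ft_force: [-1.9, 1.7, 3.5]
grip_width: 0.133
```

step_arm([
  [0,0,1,0,0,0],
  [0,0,0.5,0,0,0],
])

```text
clock: 10.8
position: [0.5452, -0.1726, 0.108]
ee_rot: [-0.018, 1.0, 0.0, 0.001]
ft_force: [-2.2, 0.5, 5.8]
grip_width: 0.132
```

step_arm([
  [0,0,1,0,0,0],
  [0,0,0.5,0,0,0],
])

```text
clock: 11.05
position: [0.5453, -0.1726, 0.1071]
ee_rot: [-0.018, 1.0, 0.0, 0.001]
ft_force: [-3.4, -0.2, 6.6]
grip_width: 0.131
```

step_arm([
  [0.5,0,0.8,0,0,0],
  [0,0,0.4,0,0,0],
])

```text
clock: 11.3
position: [0.5452, -0.1726, 0.1068]
ee_rot: [-0.018, 1.0, 0.0, 0.002]
ft_force: [-2.8, 0.9, 6.1]
grip_width: 0.124
```

```bash
python3 - <<'E'
from h import *
st();goto((.5448,-.1725,.106),92)
E
```

```text
t 11.30 p [ 545.2 -172.6  106.8] jawyaw 92.07 zaxis [ 3.1e-03  2.0e-04 -1.0e+00] F [-2.8  0.9  6.1] T [ 0.25  0.91 -0.  ] w 0.124 j7 1.80
shift mm [0.43 0.14 0.82] rot deg [0.   0.18 0.07]
```

step_arm([
  [0.3,0,1,0,-0.2,0],
  [0.2,0,1,0,0,0],
])

```text
clock: 11.55
position: [0.5451, -0.1726, 0.106]
ee_rot: [-0.018, 1.0, -0.0, 0.004]
ft_force: [-3.9, 0.4, 11.5]
grip_width: 0.131
```

step_arm([
  [0.2,0,1,0,-0.1,0],
  [0.2,0,1,0,0,0],
])

```text
clock: 11.8
position: [0.5451, -0.1727, 0.1059]
ee_rot: [-0.018, 1.0, -0.0, 0.005]
ft_force: [-5.2, 1.8, 13.4]
grip_width: 0.129
```

```bash
python3 - <<'E'
from h import *
st();goto((.5448,-.1725,.106),92)
E
```

```text
t 11.80 p [ 545.1 -172.7  105.9] jawyaw 92.07 zaxis [ 1.050e-02 -1.000e-04 -9.999e-01] F [-5.2  1.8 13.4] T [0.45 1.46 0.03] w 0.129 j7 1.80
shift mm [ 0.27  0.18 -0.07] rot deg [-0.03  0.6   0.07]
```

The stud has bottomed at TCP z 0.1059, about 4.4 mm after first contact. I'll straighten the small tilt, ease off a little and start the clockwise turn.

step_arm([
  [0,0,0.4,0,0.6,0],
  [0,0,0.5,0,0.1,3],
])

```text
clock: 12.05
position: [0.5456, -0.1727, 0.1064]
ee_rot: [0.009, 1.0, -0.0, -0.0]
ft_force: [-2.0, -0.0, 7.7]
grip_width: 0.138
```

```bash
python3 - <<'E'
from h import *
st();goto((.5448,-.1725,.106),92)
E
```

```text
t 12.05 p [ 545.6 -172.7  106.4] jawyaw 89.02 zaxis [-3.e-04 -8.e-04 -1.e+00] F [-2.  -0.   7.7] T [0.14 0.54 0.01] w 0.138 j7 1.75
shift mm [0.84 0.17 0.41] rot deg [-0.05 -0.02 -2.98]
```

step_arm([
  [0.4,0,0.9,0,0,5],
  [0.2,0,0.8,0,0,6],
  [0,0,0.8,0,0,6],
])

```text
clock: 12.42
position: [0.5463, -0.173, 0.106]
ee_rot: [0.161, 0.987, -0.001, 0.002]
ft_force: [-4.3, -0.1, 9.4]
grip_width: 0.131
```

```bash
python3 - <<'E'
from h import *
st();goto((.5448,-.1725,.106),72)
E
```

```text
t 12.43 p [ 546.3 -173.   106. ] jawyaw 71.50 zaxis [ 0.0029 -0.0017 -1.    ] F [-4.3 -0.1  9.4] T [0.17 1.2  0.  ] w 0.131 j7 1.45
shift mm [ 1.6  -0.02  0.04] rot deg [-0.04  0.19 -0.5 ]
```

step_arm([
  [1,0,0.8,0,0.2,4],
  [1,0,0.8,0,0,5],
])

```text
clock: 12.68
position: [0.5458, -0.1731, 0.1062]
ee_rot: [0.241, 0.971, -0.001, 0.002]
ft_force: [-0.4, -0.3, 6.9]
grip_width: 0.132
```

```bash
python3 - <<'E'
from h import *
st();goto((.5448,-.1725,.106),60)
E
```

```text
t 12.68 p [ 545.8 -173.1  106.2] jawyaw 62.16 zaxis [ 0.0031 -0.0019 -1.    ] F [-0.4 -0.3  6.9] T [-0.18  0.25  0.02] w 0.132 j7 1.30
shift mm [1.15 0.05 0.18] rot deg [-0.01  0.21  2.16]
```

step_arm([
  [0.6,0,1,0,0.1,6],
  [0.4,0,1,0,0,6],
  [0.2,0,0.9,0,0,6],
])

```text
clock: 13.05
position: [0.5463, -0.1733, 0.106]
ee_rot: [0.394, 0.919, -0.0, 0.003]
ft_force: [-4.8, 0.3, 10.9]
grip_width: 0.133
```

```bash
python3 - <<'E'
from h import *
st();goto((.5448,-.1725,.106),43)
E
```

```text
t 13.05 p [ 546.3 -173.3  106. ] jawyaw 43.55 zaxis [ 0.0057 -0.0026 -1.    ] F [-4.8  0.3 10.9] T [0.2  1.16 0.05] w 0.133 j7 0.98
shift mm [ 1.62 -0.54  0.02] rot deg [0.13 0.33 0.55]
```

step_arm([
  [1.2,-0.5,0.8,0.1,0.3,5],
  [0.8,-0.4,0.9,0,0.1,6],
])

```text
clock: 13.3
position: [0.5458, -0.1735, 0.1062]
ee_rot: [0.484, 0.875, 0.001, 0.002]
ft_force: [-1.6, -1.3, 8.2]
grip_width: 0.132
```

```bash
python3 - <<'E'
from h import *
st();goto((.5448,-.1725,.106),33)
i=manip.camera_info('wrist');cv2.imwrite('pics/w8.png',manip.camera('wrist'))
E
```

```text
t 13.30 p [ 545.8 -173.5  106.2] jawyaw 32.16 zaxis [ 3.9e-03 -2.0e-04 -1.0e+00] F [-1.6 -1.3  8.2] T [-0.18  0.39  0.03] w 0.132 j7 0.80
shift mm [ 1.38 -0.35  0.2 ] rot deg [ 0.18  0.13 -0.84]
```

View pics/w8.png

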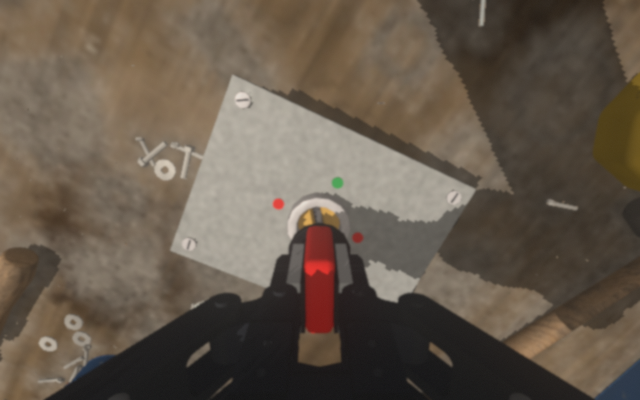

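The slot end shows at (318,215), in line with the key, so the stud is turning with it. I'll continue.

step_arm([
  [1,-0.3,0.9,0.1,0.1,6],
  [0.6,-0.3,0.9,0,0.1,6],
])

```text
clock: 13.6
position: [0.5457, -0.1737, 0.1061]
ee_rot: [0.578, 0.816, 0.001, 0.002]
ft_force: [-2.9, 0.0, 8.1]
grip_width: 0.132
```

```bash
python3 - <<'E'
from h import *
st();goto((.5448,-.1725,.106),15)
E
```

```text
t 13.60 p [ 545.7 -173.7  106.1] jawyaw 19.45 zaxis [ 4.2e-03  2.0e-04 -1.0e+00] F [-2.9  0.   8.1] T [-0.17  0.74  0.08] w 0.132 j7 0.58
shift mm [ 1.44 -0.41  0.1 ] rot deg [0.23 0.06 4.45]
```

step_arm([
  [1,-0.3,0.9,0.1,0,5],
  [0.6,-0.3,0.9,0,0,5],
])

```text
clock: 13.85
position: [0.5454, -0.1738, 0.106]
ee_rot: [0.649, 0.761, 0.001, 0.003]
ft_force: [-3.3, -0.1, 10.0]
grip_width: 0.136
```

```bash
python3 - <<'E'
from h import *
st();goto((.5448,-.1725,.106),0)
E
```

```text
t 13.85 p [ 545.4 -173.8  106. ] jawyaw 9.04 zaxis [ 0.005  -0.0022 -1.    ] F [-3.3 -0.1 10. ] T [-0.09  0.99  0.05] w 0.136 j7 0.41
shift mm [ 1.36 -0.4   0.  ] rot deg [0.28 0.15 9.04]
```

step_arm([
  [0.9,-0.4,0.8,0.2,0.1,4],
  [0.6,-0.3,0.8,0,0,3],
])

```text
clock: 14.1
position: [0.5452, -0.1739, 0.1061]
ee_rot: [0.696, 0.718, 0.0, 0.002]
ft_force: [-3.6, 0.1, 8.5]
grip_width: 0.128
```

```bash
python3 - <<'E'
from h import *
st();goto((.5448,-.1725,.106),0)
E
```

```text
t 14.10 p [ 545.2 -173.9  106.1] jawyaw 1.72 zaxis [ 0.0036 -0.0029 -1.    ] F [-3.6  0.1  8.5] T [-0.15  0.91  0.03] w 0.128 j7 0.28
shift mm [ 1.36 -0.35  0.05] rot deg [0.2  0.17 1.72]
```

step_arm([
  [0.6,-0.3,0.8,0.1,0.1,2.5],
  [0.3,-0.2,0.8,0,0,2.5],
])

```text
clock: 14.35
position: [0.5451, -0.174, 0.106]
ee_rot: [0.728, 0.685, 0.0, 0.002]
ft_force: [-4.4, 1.3, 9.7]
grip_width: 0.129
```

```bash
python3 - <<'E'
from h import *
st();goto((.5448,-.1725,.106),0)
E
```

```text
t 14.35 p [ 545.1 -174.   106. ] jawyaw -3.49 zaxis [ 0.0035 -0.0024 -1.    ] F [-4.4  1.3  9.7] T [0.16 1.05 0.06] w 0.129 j7 0.20
shift mm [ 1.43 -0.44  0.03] rot deg [ 0.2   0.13 -3.49]
```

The key has turned about 95°, past the stop allowing for play. I'll back off 2° and lift slowly so the stud can spring up.

step_arm([
  [0.5,-0.2,-0.5,0.1,0.1,-2],
  [0,0,-1,0,0,0],
  [0,0,-1,0,0,0],
  [0,0,-1,0,0,0],
  [0,0,-1,0,0,0],
])

```text
clock: 14.98
position: [0.545, -0.174, 0.111]
ee_rot: [0.716, 0.698, 0.0, 0.001]
ft_force: [-0.2, 0.6, -0.8]
grip_width: 0.131
```

```bash
python3 - <<'E'
from h import *
st()
E
```

```text
t 14.97 p [ 545. -174.  111.] jawyaw -1.49 zaxis [ 0.0022 -0.0014 -1.    ] F [-0.2  0.6 -0.8] T [ 0.02  0.08 -0.01] w 0.131 j7 0.23
```

step_arm([
  [0,0,-3,0,0,0],
  [0,0,-5,0,0,0],
  [0,0,-10,0,0,0],
  [0,0,-15,0,0,0],
  [-10,10,-15,0,0,0],
  [-20,20,0,0,0,0],
  [-20,20,0,0,0,0],
  [0,0,0,0,0,0],
])

```text
clock: 15.98
position: [0.5962, -0.2265, 0.1668]
ee_rot: [0.716, 0.698, 0.002, 0.003]
ft_force: [-0.1, 0.1, -1.5]
grip_width: 0.125
```

```bash
python3 - <<'E'
from h import *
import pickle
st()
i=manip.camera_info('wrist');pickle.dump(i,open('w9.pkl','wb'));w=manip.camera('wrist');cv2.imwrite('pics/w9.png',w)
u,v=proj(i,(.5444,-.1725,.065)).astype(int);print(u,v)
if 45<u<595 and 45<v<355: cv2.imwrite('pics/w9c.png',cv2.resize(w[v-45:v+45,u-50:u+50],None,fx=6,fy=6,interpolation=cv2.INTER_CUBIC))
E
```

```text
t 15.97 p [ 596.2 -226.5  166.8] jawyaw -1.44 zaxis [ 0.0069 -0.0025 -1.    ] F [-0.1  0.1 -1.5] T [ 0.02  0.02 -0.05] w 0.125 j7 0.31
244 128
```

View pics/w9.png

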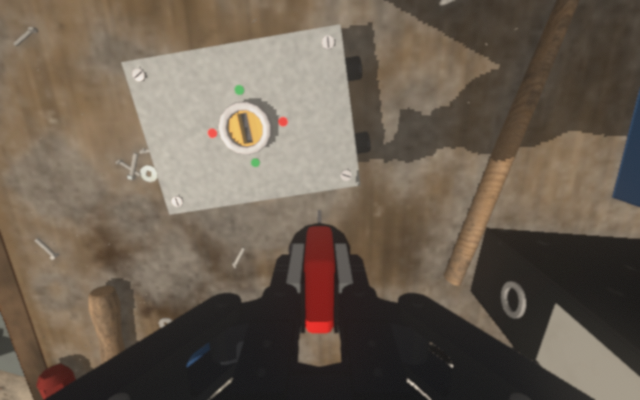

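View pics/w9c.png

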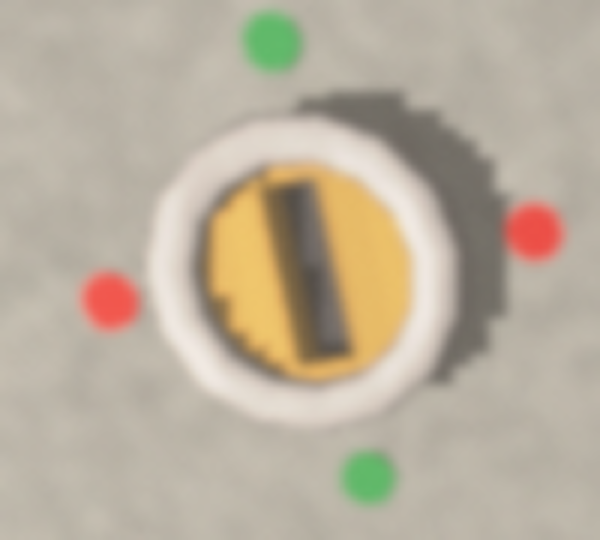

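The slot now lies exactly along the green dots: 12.5° in the crop for both. The stud is locked. I'll carry the key back to the stand.

step_arm([
  [25,-4,-4,0,0,0],
  [50,-8,0,0,0,0],
  [50,-8,0,0,0,0],
  [50,-8,0,0,0,0],
  [50,-8,0,0,0,0],
  [50,-8,0,0,0,0],
  [50,-8,0,0,0,0],
  [50,-8,0,0,0,0],
  [30,-4,0,0,0,0],
  [0,0,0,0,0,0],
  [0,0,0,0,0,-9],
  [0,0,0,0,0,-9],
  [0,0,0,0,0,-9],
  [0,0,0,0,0,-9],
  [0,0,0,0,0,-9],
  [0,0,0,0,0,-9],
  [0,0,0,0,0,0],
])

```text
clock: 18.15
position: [0.5313, 0.1928, 0.1794]
ee_rot: [0.306, 0.952, 0.0, 0.007]
ft_force: [0.3, 0.2, -1.1]
grip_width: 0.131
```

```bash
python3 - <<'E'
from h import *
import pickle
st();goto((.5299,.2099,.150),55)
i=manip.camera_info('wrist');pickle.dump(i,open('w10.pkl','wb'));w=manip.camera('wrist');cv2.imwrite('pics/w10.png',w)
print(proj(i,(.5294,.2094,.05)))
E
```

```text
t 18.15 p [531.3 192.8 179.4] jawyaw 54.39 zaxis [ 0.0135 -0.0043 -0.9999] F [ 0.3  0.2 -1.1] T [0.03 0.06 0.01] w 0.131 j7 0.47
shift mm [11.54 12.98 29.3 ] rot deg [ 0.25  0.77 -0.61]
[333.05873292 172.86268962]
```

View pics/w10.png

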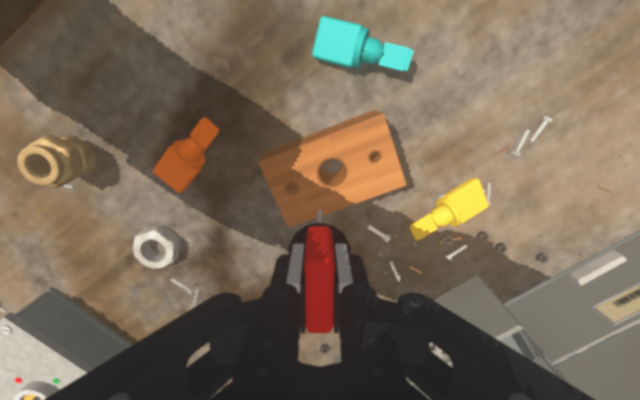

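The open hole shows at (333,172), and my prediction was (333.1,172.9). I'll align above it.

step_arm([
  [11.5,13,0,0.2,0.8,-0.6],
  [0,0,15,0,0,0],
  [0,0,14,0,0,0],
  [0,0,0,0,0,0],
])

```text
clock: 18.7
position: [0.5287, 0.2111, 0.1475]
ee_rot: [0.304, 0.953, -0.0, -0.001]
ft_force: [0.1, 0.1, -0.4]
grip_width: 0.129
```

```bash
python3 - <<'E'
from h import *
st();goto((.5298,.2098,.120),55)
E
```

```text
t 18.70 p [528.7 211.1 147.5] jawyaw 54.57 zaxis [-2.1e-03  6.0e-04 -1.0e+00] F [ 0.1  0.1 -0.4] T [0.01 0.   0.02] w 0.129 j7 0.44
shift mm [-1.68 -0.45 27.51] rot deg [-0.04 -0.12 -0.43]
```

step_arm([
  [-1.6,-0.4,0,0,0,0],
  [0,0,15,0,0,0],
  [0,0,15,0,0,0],
  [0,0,8,0,0,0],
  [0,0,0,0,0,0],
])

```text
clock: 19.32
position: [0.5297, 0.2092, 0.1064]
ee_rot: [0.305, 0.952, -0.0, -0.001]
ft_force: [-0.8, 0.3, -0.8]
grip_width: 0.128
```

```bash
python3 - <<'E'
from h import *
st();goto((.5298,.2098,.061),55)
A=cv2.resize(manip.camera('side')[130:210,270:370],None,fx=6,fy=6,interpolation=cv2.INTER_CUBIC);cv2.imwrite('pics/s11.png',A)
E
```

```text
t 19.32 p [529.7 209.2 106.4] jawyaw 54.50 zaxis [-2.7e-03  1.0e-04 -1.0e+00] F [-0.8  0.3 -0.8] T [ 0.01 -0.02  0.  ] w 0.128 j7 0.44
shift mm [ 0.21  0.64 45.35] rot deg [-0.08 -0.13 -0.5 ]
```

View pics/s11.png

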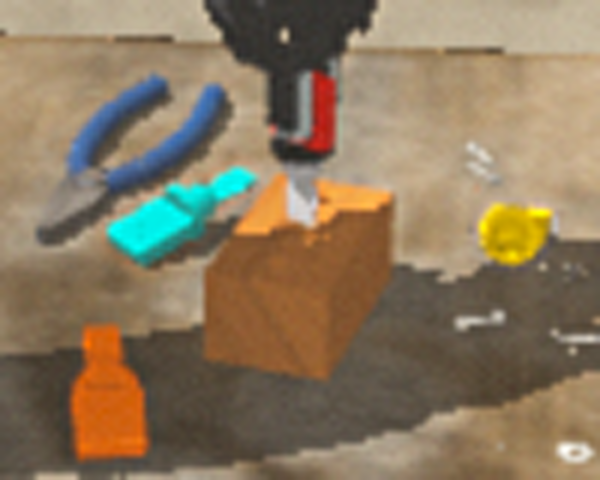

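The blade tip sits over the middle of the hole. I'll lower it in steps.

step_arm([
  [0.2,0.6,4,0,0,0],
  [0,0,5,0,0,0],
  [0,0,5,0,0,0],
  [0,0,5,0,0,0],
])

```text
clock: 19.88
position: [0.5309, 0.2103, 0.0878]
ee_rot: [0.305, 0.952, 0.001, -0.0]
ft_force: [1.1, -0.0, -1.2]
grip_width: 0.136
```

```bash
python3 - <<'E'
from h import *
st();goto((.5298,.2098,.061),55)
E
```

```text
t 19.88 p [530.9 210.3  87.8] jawyaw 54.50 zaxis [-0.      0.0012 -1.    ] F [ 1.1 -0.  -1.2] T [ 0.01 -0.02 -0.02] w 0.136 j7 0.43
shift mm [ 0.53 -1.07 26.84] rot deg [ 0.06 -0.04 -0.5 ]
```

step_arm([
  [0.5,-1,4,0,0,0],
  [0,0,5,0,0,0],
  [0,0,5,0,0,0],
  [0,0,4,0,0,0],
])

```text
clock: 20.38
position: [0.5297, 0.2097, 0.0684]
ee_rot: [0.305, 0.952, 0.0, -0.0]
ft_force: [0.4, 0.4, -1.3]
grip_width: 0.134
```

```bash
python3 - <<'E'
from h import *
st();goto((.5298,.2098,.061),55)
E
```

```text
t 20.38 p [529.7 209.7  68.4] jawyaw 54.50 zaxis [-3.0e-04  1.1e-03 -1.0e+00] F [ 0.4  0.4 -1.3] T [0.03 0.01 0.01] w 0.134 j7 0.43
shift mm [-0.04  0.12  7.38] rot deg [ 0.04 -0.05 -0.5 ]
```

step_arm([
  [0,0,3,0,0,0],
  [0,0,2,0,0,0],
  [0,0,1,0,0,0],
  [0,0,0.7,0,0,0],
])

```text
clock: 20.88
position: [0.5297, 0.2098, 0.0613]
ee_rot: [0.305, 0.952, 0.0, -0.0]
ft_force: [-2.8, -2.1, 6.1]
grip_width: 0.13
```

step_arm([
  [0,0,0.6,0,0,0],
  [0,0,0.6,0,0,0],
])

```text
clock: 21.12
position: [0.5297, 0.2098, 0.0613]
ee_rot: [0.305, 0.952, 0.0, -0.0]
ft_force: [-3.6, -2.1, 5.4]
grip_width: 0.128
```

The key came home at exactly the grasp height of 61.3 mm. I'll release it.

step_arm([
  [0,0,0,0,0,0],
  [0,0,0,0,0,0],
  [0,0,0,0,0,0],
  [0,0,0,0,0,0],
  [0,0,0,0,0,0],
], jaw=50)

```text
clock: 21.75
position: [0.5302, 0.21, 0.0616]
ee_rot: [0.305, 0.952, 0.001, 0.0]
ft_force: [0.4, -0.5, 0.1]
grip_width: 0.582
```

step_arm([
  [0,0,-5,0,0,0],
  [0,0,-15,0,0,0],
  [0,0,-20,0,0,0],
  [0,0,-30,0,0,0],
  [0,0,-30,0,0,0],
  [0,0,0,0,0,0],
])

```text
clock: 22.5
position: [0.5307, 0.2103, 0.1697]
ee_rot: [0.305, 0.952, 0.002, 0.001]
ft_force: [0.3, 0.9, -0.2]
grip_width: 0.583
```

```bash
python3 - <<'E'
from h import *
st()
i=manip.camera_info('wrist');w=manip.camera('wrist');cv2.imwrite('pics/w12.png',w)
s=manip.camera('side');c=manip.camera('scene');cv2.imwrite('pics/s12.png',s)
A=cv2.resize(s[130:230,260:380],(600,500),interpolation=cv2.INTER_CUBIC);cv2.imwrite('pics/s12c.png',A)
i1=manip.camera_info('scene');i2=manip.camera_info('side')
b1=blobs(c[160:240,170:270],(0,150,100),(5,255,255),40)[0];b2=blobs(s[140:210,260:380],(0,150,100),(5,255,255),40)[0];print(b1,b2)
p=[np.array(max(b,key=lambda q:q[0][4])[1])+o for b,o in ((b1,(170,160)),(b2,(260,140)))]
print('key now',tri(i1,p[0],i2,p[1]),'(before .5278 .2068 .0742)',p)
E
```

```text
t 22.50 p [530.7 210.3 169.7] jawyaw 54.51 zaxis [ 0.0038  0.0028 -1.    ] F [ 0.3  0.9 -0.2] T [ 0.04 -0.    0.04] w 0.583 j7 0.45
[([54, 25, 13, 15, 160], [59.7, 31.6])] [([55, 14, 11, 15, 124], [59.7, 20.8])]
key now (array([0.5282184 , 0.2090415 , 0.07360901]), np.float64(0.0012999568104189734)) (before .5278 .2068 .0742) [array([229.7, 191.6]), array([319.7, 160.8])]
```

View pics/w12.png

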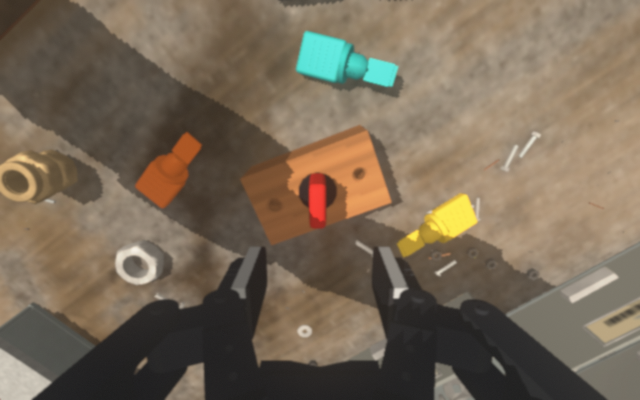

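View pics/s12.png

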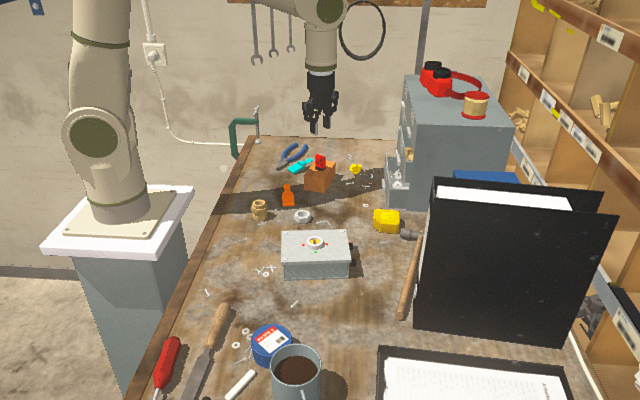

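The key stands upright in the hole and triangulates to z 0.0736, where fully home is 0.074. The slot lies along the green dots, and the union, nut, tape and tin sit at the same pixels as at the start. I'll hand in.

```bash
python3 -c "
from workcell import manip
print(manip.hand_in())"
```

```text
the job is handed in; nothing more can be done
None
```

The terminal box cover is locked, and the red key is back upright in its stand and released. I handed the job in at about 22.5 s; no verdict is reported.

**Locking:** I pressed the stud in about 4.4 mm, until it bottomed. I turned the key about 95° clockwise, past the stop allowing for play, then lifted so the stud could spring up. The highest force reading on the way was about 14.5 N (limit 25 N). Afterwards the wrist picture showed the slot exactly in line with the green dots. I didn't measure the stud's height once it had sprung up; the force was back to just the key's weight as the blade lifted off.

**Returning the key:** It stopped in the stand at the same height as when I gripped it (TCP at 61.3 mm), so it hadn't slipped in the fingers. After letting go, the two fixed cameras put the handle at (0.528, 0.209, 0.0736), about 1 mm from the hole's axis and 0.4 mm from the fully-home height. It stands upright in the pictures, and the gripper is clear above it.

**Surroundings:** By eye, the nut, union, tape measure and tin are where they were at the start. The orange and yellow decoy keys tipped over by themselves in the first second; the robot never touched them.

**Disagreement:** The fixed-camera and wrist-camera positions for the key differed by up to 3 mm at the start, and I went with the wrist camera.

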